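# Take the spring-loaded valve out of the pressure cooker lid for washing

### The job

The pressure cooker has cooled and its valve is due for washing. Press the black mushroom knob of the valve fully down against its spring and, holding it down, turn it anticlockwise (seen from above) past its safety stop until it will go no further, then let it spring up and lift it out of the lid. Set it down gently, upright on its stem, in the draining tray and let go of it; leave the jar, the soap bottle and the mug standing where they are.

Things in the scene. Friction and masses are not known exactly. Their poses are not given: they have to be found in the camera images.
- pot: Stainless pressure cooker on a cork trivet, heavy: it does not move. Body 220 mm across, lid 234 mm across; the flat middle of the lid is 150 mm above the counter, its edge 132 mm. Black long handle reaching 290 mm out along its +x (top at 138 mm), short helper handle 155 mm out along -x. Origin on its axis, on the counter; z up.
- lid_mid (a point): Middle of the lid's top, on the pot's axis, 150 mm up. Here stands the valve seat, a steel turret 47 mm across and 22 mm high with a bayonet slot in it, holding the valve. It is narrower than the valve's knob, so fingers may reach down past the knob's side to near the lid. Where its slot lies differs from time to time and is not marked: it must be felt.
- valve: The valve, about 90 g, captive in the seat at the start: black round mushroom knob, 54 mm across, on a steel stem 26 mm across with two lugs at its foot (39 mm over both, 6 mm thick). Origin at the centre of the foot, 161 mm above the counter at the start; z up, x along the lugs and the small grey pointer ridge on top. Knob's side 20 to 33 mm above the origin, dome top at 38 mm.
- valve_grip (a point): On the valve's axis at mid-height of the knob's side, 26.5 mm above its origin. A spring holds the valve up: about 8 N starts it down, 13 N takes it 8 mm down to a solid bottom. Unpressed, it turns with light friction as far as the safety stop; pressed over 5 mm down it passes under that. Let go, it rises but stays captive at its angle (right under the stop it stays down), ready for a regrasp.
- valve_top (a point): Top of the knob's dome, 38 mm above the valve's origin. Turning anticlockwise from above meets a solid end stop 73 to 126 degrees on from the start, 63 degrees past the safety stop. There (within some 10 degrees) the lugs are in the open slot: eased off, the spring lifts the valve to 6 mm above its starting height, and it pulls straight up; its foot is clear at 12 mm.
- tray: Grey plastic draining tray with ribs, fixed by its rubber feet, 250 mm (its x) by 190 mm (its y), 24 mm high, walls and floor 4 mm thick, empty. Origin at the centre of its underside, z up.
- jar: Bystander: closed glass jar, 64 mm across, 85 mm high, loose. Origin at the centre of its underside.
- soap: Bystander: washing-up soap bottle, 64 mm across, 190 mm high, loose. Origin at the centre of its underside.
- mug: Bystander: white mug, 82 mm across, 95 mm high, loose. Origin at the centre of its underside.
Not all that is in view belongs to the job. Of the things like the valve, leave any that is brown or orange; of the rest the larger one is meant.

How it is judged:
By the outcome, as a careful person would: the job done as asked, in the order asked, and still so for the second after the job is handed in, with the robot touching nothing.
It also fails if it takes over 72 s, if anything falls off the work surface, if the arm or the gripper's body presses on something with over 40 N, if the wrist force passes 120 N, or if a joint passes its speed limit or range.

### The arm

A 7-joint arm with a two-finger parallel gripper is mounted at the origin on the work surface. World frame = base frame: x ahead of the robot, y to its left, z up, the work surface at z = 0. Lengths are in m, angles in rad, forces in N, time in s.
With the tool pointing down it reaches from about 0.4 to 0.85 m from the base axis. Payload 10.4 kg.
Tool frame: the origin (TCP) lies at the very end of the fingers, on their centre line; the grasp point (between the pads) lies 19 mm behind it; z points along the fingers, y is the line along which they close (so a half turn about z gives the same grasp; the last joint's range is limited). The gripper opens to 87 mm and grips with 3 to 60 N. Pads are 19 mm wide; open, the fingers measure 117 mm over their backs; the gripper's body (75 mm by 190 mm) begins 51 mm behind the grasp point.
Start: joints at [1.15, 0.332, -0.065, 1.46, 0.022, 1.35, -0.088], TCP at [0.242, -0.576, 0.223] pointing down, gripper open.
Joint ranges: [-2.6, 2.6], [-0.5, 2.12], [-1.47, 1.34], [0.16, 2.42], [-1.27, 4.41], [0.06, 2.06], [-2.6, 2.6]. Speed limits (rad/s): [2.22, 2.22, 2.79, 2.79, 3.14, 3.14, 3.14].

### API

Orientations are given as a unit quaternion [x, y, z, w].
In Python, from bench import * gives the robot as it stands.
- The arm moves only by the tool carry_out, never from a script. Its argument "deltas" is a list of rows, each an object with "hand": the finger opening in mm, from 0 to 87; "dp": the shift along the tool's x, y, z each as a share of 250 mm, from -1 to 1, a list of three; "spin": the turn about the tool's z as a share of pi rad, from -1 to 1. In form: [{"hand": hand, "dp": [dx, dy, dz], "spin": spin}, ...]. A call has 1 to 20 rows; each row is the pose to reach, as a shift and turn from the pose commanded when the call began, along the tool's axes at that moment, turning the shorter way round; what a row does not reach only later rows make up. A row lasts 1/10 s, in which the tool goes at most 50 mm and 8.59 degrees, less where a joint would pass 70% of its speed; a pose out of reach is approached as far as the arm can. A call with a number of a shift or a turn outside -1 to 1 is refused whole. A call with a gripper value outside its range is refused whole. The fingers move at their own pace and stop on an object; "force" is the grip in N (left out, the last holds). Time passes only in rows, so rows that repeat a pose let the fingers close. It gives the time, the measured TCP pose, the force, the opening and the grip force at its end, in the units of the state.
- read_state(): the state, without advancing time (a new reading comes with each control period).
- camera(name): name is "side" or "top"; returns the picture (400x640x3 uint8, red, green, blue); there is no depth.
- get_calibration(name): a dict with "fx", "fy", "cx", "cy" (pixels), "R" (3x3) and "t" (3): a world point X has camera coordinates R X + t. Camera axes: x right, y down, z forward; pixel columns grow to the right and rows downward; lengths in m; the calibration is good to about 2 mm. A picture is of the moment at which its call begins. get_calibration takes no time and is no camera call.
- close_job(): hands the job in; it is judged then, once.
The state is a dict: "time": time; "joint_positions": joint angles; "joint_vel": joint speeds; "joint_torque": joint torques, N m; "ee_pos": TCP position; "eef_rot": TCP orientation; "ft_force": force on the tool from outside, world axes, zero at the start; "torque": the same for the moment, N m; "width": finger opening in m; "grip_force": force on a finger pad.
Only numpy, scipy, OpenCV 4.12 (cv2) and the standard library are available. Lean on these libraries where they do the work, as an engineer would, in place of code of your own. Each camera call takes 0.05 s, during which the arm holds its last target. There are 200 camera calls.

## Working session

There is one attempt and no reset: what is moved stays moved. The work goes in short steps, Python scripts to look and compute and a tool call to move; the robot and the scene stay as the last step left them, time stands still between calls to the robot, and variables do not carry over. Pictures are saved under pics/ and viewed, at most 10 in all, crops included, and the job is handed in when it is done.

Besides the shell and the picture viewer there is one more tool, called after "Emit:" by a JSON object that holds its "api" and its "payload". carry_out: Moves the arm, as the interface text tells. Its arguments: {"type":"object","properties":{"deltas":{"type":"array","items":{"type":"object","properties":{"hand":{"type":"number"},"dp":{"type":"array","items":{"type":"number","minimum":-1,"maximum":1}},"spin":{"type":"number","minimum":-1,"maximum":1}}}},"force":{"type":"number"}},"required":["deltas"]}

```bash
mkdir -p pics; python3 - <<'E'
from bench import *
import cv2,numpy as np
for n in ("top","side"):
    im=camera(n); cv2.imwrite(f"pics/{n}0.png",im[:,:,::-1])
    c=get_calibration(n); print(n,{k:np.round(np.array(v),4).tolist() for k,v in c.items()})
s=read_state(); print(s)
E
```

```text
top {'fx': 454.0363, 'fy': 454.0363, 'cx': 316.4431, 'cy': 197.1752, 'R': [[-0.0259, -0.9997, 0.0047], [-0.9831, 0.0246, -0.1815], [0.1813, -0.0093, -0.9834]], 't': [0.0077, 0.5741, 1.3088]}
side {'fx': 496.2013, 'fy': 496.2013, 'cx': 315.288, 'cy': 202.1636, 'R': [[-0.9794, -0.2012, 0.0162], [-0.1486, 0.6641, -0.7327], [0.1367, -0.72, -0.6804]], 't': [0.5207, 0.193, 1.2997]}
{'time': 0.1, 'joint_positions': array([ 1.15039809,  0.33277657, -0.06469271,  1.46082911,  0.0215846 ,
        1.34993453, -0.08848362]), 'joint_vel': array([-6.71723431e-07, -9.15883286e-04,  2.32265430e-05, -1.68137791e-03,
        6.52542569e-04, -1.15463244e-03, -7.33219803e-04]), 'joint_torque': array([ 1.33897618e-03, -6.24543214e+01,  2.46933365e-02, -3.90719390e+01,
       -6.13502017e-02,  3.65136343e-02,  1.15150788e-04]), 'ee_pos': array([ 0.24198164, -0.57587987,  0.22186701]), 'eef_rot': array([ 9.80282060e-01,  1.97602354e-01, -1.45858316e-04, -6.09239373e-04]), 'ft_force': array([ 0.63726649, -0.32411135,  0.60345874]), 'torque': array([-0.03669475,  0.03730224, -0.01819502]), 'grip_force': 0.0, 'width': 0.08706496185091699}
```

View pics/top0.png

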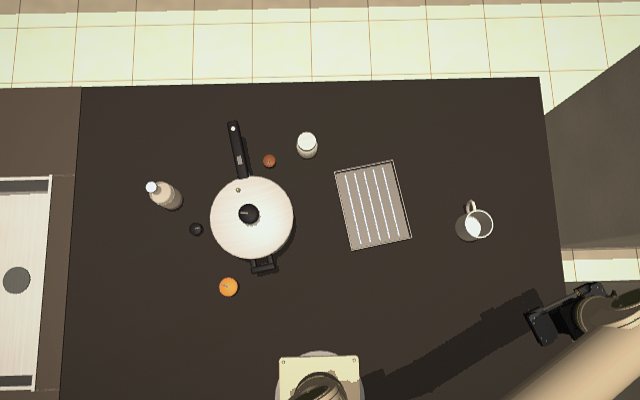

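View pics/side0.png

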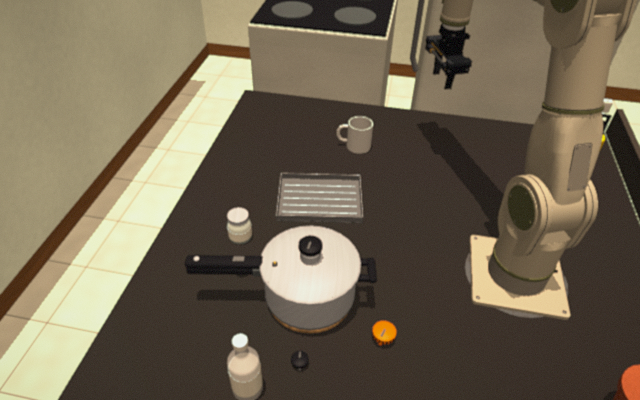

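The top view shows four things like the valve. There is a black knob on the lid at (249,213), a small black one on the counter at (196,229), a brown one at (269,160) and an orange one at (228,287). Brown and orange are ruled out, and the larger black one, on the lid, is meant. The tray is around (372,205), the jar at (307,145), the soap at (165,195) and the mug at (474,224).

```bash
cat > h.py <<'E'
from bench import *
import cv2,numpy as np
def ray(n,u,v):
    c=get_calibration(n);R=np.array(c["R"]);t=np.array(c["t"])
    return -R.T@t, R.T@np.array([(u-c["cx"])/c["fx"],(v-c["cy"])/c["fy"],1])
def plane(n,u,v,z):
    o,d=ray(n,u,v); return o+d*(z-o[2])/d[2]
def tri(a,b):
    A=np.zeros((3,3));y=np.zeros(3)
    for o,d in(a,b):
        d=d/np.linalg.norm(d);P=np.eye(3)-np.outer(d,d);A+=P;y+=P@o
    return np.linalg.solve(A,y)
def blob(im,mask,box):
    x0,y0,x1,y1=box; m=np.zeros(mask.shape,np.uint8); m[y0:y1,x0:x1]=mask[y0:y1,x0:x1]
    n,l,s,c=cv2.connectedComponentsWithStats(m); i=1+np.argmax(s[1:,4]); return c[i],s[i]
E
python3 - <<'E'
from h import *
T=cv2.imread("pics/top0.png");S=cv2.imread("pics/side0.png")
g=cv2.cvtColor(T,6);gs=cv2.cvtColor(S,6)
c,s=blob(T,(g<70).astype(np.uint8),(232,198,266,230));print("knob top",c,s)
c2,s2=blob(S,(gs<70).astype(np.uint8),(294,230,326,258));print("knob side",c2,s2)
for z in(.181,.19,.199): print(plane("top",*c,z),plane("side",*c2,z))
print("tri",tri(ray("top",*c),ray("side",*c2)))
# lid disc
c,s=blob(T,(g>140).astype(np.uint8),(200,165,305,265))
m=(s[0]+s[2]/2,s[1]+s[3]/2);print("lid",s,plane("top",*m,.135))
for p in((334,172),(393,160),(411,238),(352,250)): print("tray",p,plane("top",*p,.024))
for n,p,z in(("jar",(307,139),.085),("soap",(151,187),.19),("mug",(478,223),.095)): print(n,plane("top",*p,z))
a=cv2.resize(T[185:245,180:280],None,fx=6,fy=6,interpolation=2)
b=cv2.resize(S[225:285,270:370],(400,240),interpolation=2)
cv2.imwrite("pics/crop.png",np.vstack([a,np.pad(b,((0,0),(0,200),(0,0)))]))
E
```

```text
knob top [248.81632653 213.56462585] [239 204  20  20 294]
knob side [310.12790698 245.88662791] [299 236  23  20 344]
[0.51011924 0.17738098 0.181     ] [0.5111282 0.1722601 0.181    ]
[0.5087591  0.17610452 0.19      ] [0.50951239 0.18022521 0.19      ]
[0.50739896 0.17482806 0.199     ] [0.50789657 0.18819032 0.199     ]
tri [0.50980236 0.17669819 0.18596234]
lid [ 210  176   83   83 5031] [0.50579276 0.17641659 0.135     ]
tray (334, 172) [ 0.65717395 -0.06353716  0.024     ]
tray (393, 160) [ 0.69096886 -0.24837023  0.024     ]
tray (411, 238) [ 0.44707308 -0.28894448  0.024     ]
tray (352, 250) [ 0.4156338  -0.10959902  0.024     ]
jar [0.7459878  0.01709558 0.085     ]
soap [0.58780199 0.43971878 0.19      ]
mug [ 0.47905672 -0.46933367  0.095     ]
```

View pics/crop.png

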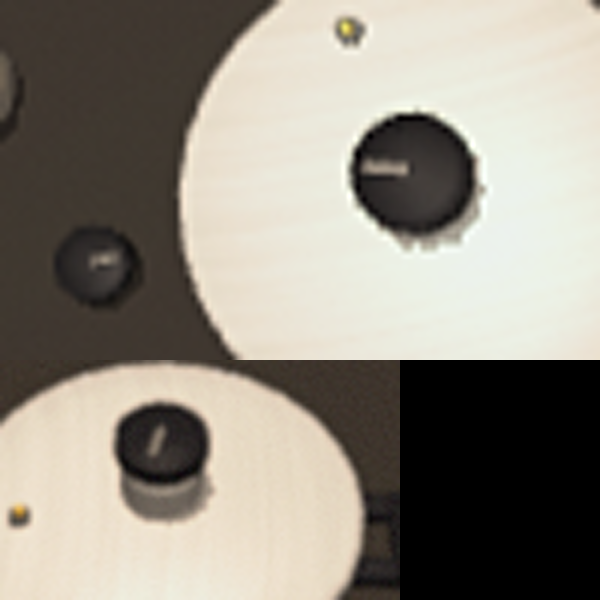

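The crop confirms it: the lid knob is black and clearly larger than the small black one at left. Its pointer ridge points towards image left (about +y).

```bash
cat >> h.py <<'E'
from scipy.spatial.transform import Rotation as Ro
def dp(*targets):
    s=read_state();R=Ro.from_quat(s["eef_rot"]).as_matrix()
    for t in targets: print(t,np.round(R.T@(np.array(t)-s["ee_pos"])/.25,3))
E
python3 - <<'E'
from h import *
dp((.242,-.576,.34),(.42,-.42,.34),(.50,-.2,.34),(.5085,.1765,.30))
T=cv2.imread("pics/top0.png");g=cv2.cvtColor(T,6)
# ribs: walk across tray short axis at 2 places, print bright peaks
c=np.array([.553,-.178]);a=np.deg2rad(9.7);ex=np.array([np.cos(a),np.sin(a)]);ey=np.array([-np.sin(a),np.cos(a)])
cal=get_calibration("top");R=np.array(cal["R"]);t=np.array(cal["t"])
for u in(-.06,0,.06):
    l=[]
    for k in np.arange(-.1,.1,.002):
        p=c+u*ex+k*ey;q=R@[p[0],p[1],.008]+t
        l.append(cv2.getRectSubPix(g,(1,1),(cal["fx"]*q[0]/q[2]+cal["cx"],cal["fy"]*q[1]/q[2]+cal["cy"]))[0,0])
    print(u,' '.join(map(str,l)))
E
```

```text
(0.242, -0.576, 0.34) [-0.    -0.    -0.473]
(0.42, -0.42, 0.34) [ 0.898 -0.3   -0.472]
(0.5, -0.2, 0.34) [ 1.534 -0.987 -0.471]
(0.5085, 0.1765, 0.3) [ 2.149 -2.362 -0.31 ]
-0.06 64 124 112 55 49 84 154 159 158 157 157 157 157 157 156 157 156 155 159 180 235 218 169 158 156 157 157 157 157 157 157 158 157 159 198 214 203 174 158 158 159 159 160 160 159 159 159 157 160 184 239 222 185 165 159 159 160 160 160 160 160 160 159 162 184 201 205 174 160 160 161 161 161 161 161 160 160 160 161 192 247 220 189 163 160 161 162 162 162 162 162 162 162 162 159 165 144 63 50 54
0 50 76 156 114 49 61 100 157 157 156 156 156 156 156 156 156 155 154 153 176 202 220 194 156 154 155 156 156 156 156 156 156 155 158 165 221 230 171 156 155 156 156 157 157 157 157 157 156 154 184 222 212 187 158 157 157 159 159 159 159 159 159 157 160 170 218 235 188 166 158 158 159 159 159 159 159 159 159 157 177 205 189 172 159 159 160 160 160 159 160 160 160 160 160 162 172 161 95 64 52
0.06 54 75 104 126 84 47 124 158 156 155 153 154 154 153 153 153 154 153 151 149 193 246 210 175 153 153 154 154 155 155 154 154 154 153 159 182 191 182 161 154 155 155 155 155 155 156 155 155 154 164 193 240 202 157 156 155 156 156 156 156 156 156 156 154 154 207 226 203 176 155 155 156 157 157 157 157 157 156 154 176 203 227 208 158 156 156 157 157 157 157 157 157 157 158 159 156 153 129 92 65
```

Emit:
{"api": "carry_out", "payload": {"deltas": [{"hand":87,"dp":[0,0,-0.2],"spin":0},{"hand":87,"dp":[0,0,-0.4],"spin":0},{"hand":87,"dp":[0,0,-0.47],"spin":0},{"hand":87,"dp":[0.2,-0.07,-0.47],"spin":0},{"hand":87,"dp":[0.4,-0.13,-0.47],"spin":0},{"hand":87,"dp":[0.6,-0.3,-0.47],"spin":0},{"hand":87,"dp":[0.75,-0.45,-0.47],"spin":0},{"hand":87,"dp":[0.87,-0.6,-0.47],"spin":0},{"hand":87,"dp":[0.97,-0.75,-0.47],"spin":0},{"hand":87,"dp":[1,-0.9,-0.47],"spin":0},{"hand":87,"dp":[1,-1,-0.47],"spin":0},{"hand":87,"dp":[1,-1,-0.47],"spin":0},{"hand":87,"dp":[1,-1,-0.47],"spin":0}], "force": 40}}

```text
time: 1.4
ee_pos: [0.3756, -0.2489, 0.3402]
eef_rot: [0.98, 0.198, -0.0, 0.0]
ft_force: [1.2, 0.2, 0.3]
width: 0.0872
grip_force: 0.0
```

```bash
python3 - <<'E'
from h import *
s=read_state();print(s["time"],s["ee_pos"],s["joint_positions"].round(2))
dp((.50,-.1,.32),(.5085,.1765,.30),(.5085,.1765,.26))
E
```

```text
1.4 [ 0.37557935 -0.24887616  0.34016364] [ 0.81 -0.08 -0.3   1.68 -0.02  1.54 -0.66]
(0.5, -0.1, 0.32) [ 0.69  -0.356  0.08 ]
(0.5085, 0.1765, 0.3) [ 1.15  -1.362  0.159]
(0.5085, 0.1765, 0.26) [ 1.15  -1.363  0.319]
```

Emit:
{"api": "carry_out", "payload": {"deltas": [{"hand":87,"dp":[0.2,-0.1,0],"spin":0},{"hand":87,"dp":[0.4,-0.2,0],"spin":0},{"hand":87,"dp":[0.6,-0.3,0],"spin":0},{"hand":87,"dp":[0.75,-0.45,0],"spin":0},{"hand":87,"dp":[0.85,-0.6,0],"spin":0},{"hand":87,"dp":[0.9,-0.8,0],"spin":0},{"hand":87,"dp":[0.95,-0.95,0],"spin":0},{"hand":87,"dp":[1,-1,0],"spin":0},{"hand":87,"dp":[1,-1,0],"spin":0},{"hand":87,"dp":[1,-1,0],"spin":0}]}}

```text
time: 2.4
ee_pos: [0.51, 0.0772, 0.3394]
eef_rot: [0.98, 0.197, -0.001, -0.0]
ft_force: [0.3, -1.0, 0.2]
width: 0.0872
grip_force: 0.0
```

```bash
python3 - <<'E'
from h import *
s=read_state();print(s["time"],s["ee_pos"],s["joint_positions"].round(2))
dp((.5085,.1765,.25),(.5085,.1765,.1685))
E
```

```text
2.4 [0.510008   0.07723591 0.33939639] [ 0.39  0.1  -0.68  1.52  0.06  1.55 -1.46]
(0.5085, 0.1765, 0.25) [ 0.148 -0.368  0.358]
(0.5085, 0.1765, 0.1685) [ 0.149 -0.368  0.684]
```

Emit:
{"api": "carry_out", "payload": {"deltas": [{"hand":87,"dp":[0.07,-0.18,0.05],"spin":0},{"hand":87,"dp":[0.148,-0.368,0.15],"spin":0},{"hand":87,"dp":[0.148,-0.368,0.28],"spin":0},{"hand":87,"dp":[0.148,-0.368,0.36],"spin":0},{"hand":87,"dp":[0.148,-0.368,0.36],"spin":0},{"hand":87,"dp":[0.148,-0.368,0.36],"spin":0}]}}

```text
time: 3.0
ee_pos: [0.5087, 0.1759, 0.2505]
eef_rot: [0.981, 0.196, -0.0, 0.0]
ft_force: [0.6, -0.5, 0.6]
width: 0.0867
grip_force: 0.0
```

```bash
python3 - <<'E'
from h import *
s=read_state();print(s["time"],s["ee_pos"],s["joint_positions"].round(2))
dp((.5085,.1765,.1685))
a=camera("side")[140:300,220:420,::-1]
cv2.imwrite("pics/s1.png",cv2.resize(a,None,fx=3.5,fy=3.5,interpolation=2))
E
```

```text
3.0 [0.50870249 0.1758533  0.25049752] [ 0.25  0.2  -0.75  1.62  0.14  1.38 -1.7 ]
(0.5085, 0.1765, 0.1685) [ 0.    -0.003  0.328]
```

View pics/s1.png

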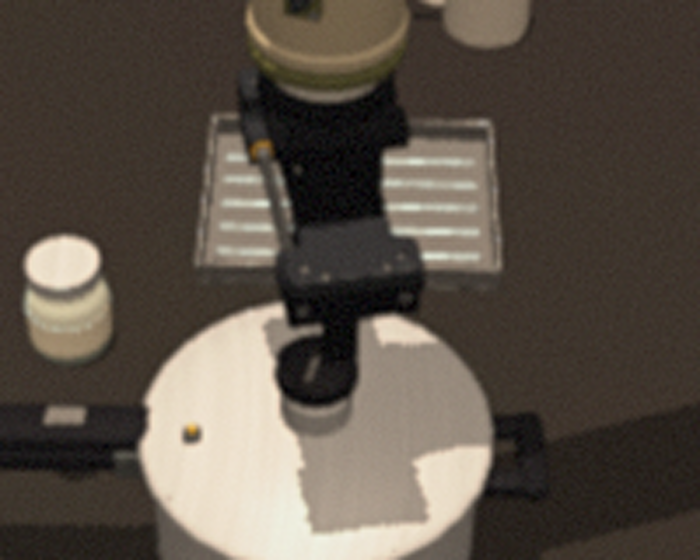

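```bash
python3 - <<'E'
from h import *
s=read_state();R0=Ro.from_quat(s["eef_rot"]).as_matrix();c=get_calibration("side")
for n,y in(("near",-.043),("far",.043),("tcp",0)):
    q=np.array(c["R"])@(s["ee_pos"]+R0@[0,y,0])+c["t"]
    u=np.array([c["fx"]*q[0]/q[2]+c["cx"],c["fy"]*q[1]/q[2]+c["cy"]]);print(n,u,(u-[220,140])*3.5)
E
```

```text
near [314.81806707 239.9787504 ] [331.86323476 349.92562639]
far [307.43561092 211.91108279] [306.02463822 251.68878978]
tcp [311.02063187 225.5411233 ] [318.57221155 299.39393156]
```

The side view shows the gripper above the knob. The near finger's tip is at about (340,360), which matches the projection, and the far finger is hidden behind the body. I'll descend and grip.

Emit:
{"api": "carry_out", "payload": {"deltas": [{"hand":87,"dp":[0,0,0.1],"spin":0},{"hand":87,"dp":[0,0,0.2],"spin":0},{"hand":87,"dp":[0,0,0.28],"spin":0},{"hand":87,"dp":[0,0,0.328],"spin":0},{"hand":87,"dp":[0,0,0.328],"spin":0},{"hand":87,"dp":[0,0,0.328],"spin":0}]}}

```text
time: 3.65
ee_pos: [0.5086, 0.1776, 0.1693]
eef_rot: [0.98, 0.197, 0.001, -0.0]
ft_force: [0.1, -0.0, -0.0]
width: 0.0869
grip_force: 0.0
```

Emit:
{"api": "carry_out", "payload": {"deltas": [{"hand":58,"dp":[0,0,0],"spin":0},{"hand":56,"dp":[0,0,0],"spin":0},{"hand":40,"dp":[0,0,0],"spin":0},{"hand":40,"dp":[0,0,0],"spin":0},{"hand":40,"dp":[0,0,0],"spin":0},{"hand":40,"dp":[0,0,0],"spin":0},{"hand":40,"dp":[0,0,0],"spin":0},{"hand":40,"dp":[0,0,0],"spin":0}], "force": 40}}

```text
time: 4.45
ee_pos: [0.5081, 0.1773, 0.1682]
eef_rot: [0.98, 0.197, 0.0, 0.0]
ft_force: [0.2, -2.3, 2.3]
width: 0.0523
grip_force: 40.0
```

Emit:
{"api": "carry_out", "payload": {"deltas": [{"hand":40,"dp":[0,0,0.008],"spin":0},{"hand":40,"dp":[0,0,0.016],"spin":0},{"hand":40,"dp":[0,0,0.024],"spin":0},{"hand":40,"dp":[0,0,0.032],"spin":0},{"hand":40,"dp":[0,0,0.032],"spin":0},{"hand":40,"dp":[0,0,0.032],"spin":0}], "force": 55}}

```text
time: 5.05
ee_pos: [0.5083, 0.1774, 0.161]
eef_rot: [0.98, 0.197, 0.0, 0.0]
ft_force: [-2.7, -3.9, 10.6]
width: 0.0523
grip_force: 55.0
```

Emit:
{"api": "carry_out", "payload": {"deltas": [{"hand":40,"dp":[0,0,0.004],"spin":0},{"hand":40,"dp":[0,0,0.008],"spin":0},{"hand":40,"dp":[0,0,0.008],"spin":0}]}}

```text
time: 5.35
ee_pos: [0.5085, 0.1775, 0.1601]
eef_rot: [0.98, 0.197, 0.001, 0.001]
ft_force: [-7.0, -5.7, 21.5]
width: 0.0521
grip_force: 55.0
```

Emit:
{"api": "carry_out", "payload": {"deltas": [{"hand":40,"dp":[0,0,0],"spin":-0.02},{"hand":40,"dp":[0,0,0],"spin":-0.04},{"hand":40,"dp":[0,0,0],"spin":-0.06},{"hand":40,"dp":[0,0,0],"spin":-0.08},{"hand":40,"dp":[0,0,0],"spin":-0.1},{"hand":40,"dp":[0,0,0],"spin":-0.1}]}}

```text
time: 5.95
ee_pos: [0.5099, 0.1772, 0.1601]
eef_rot: [0.937, 0.349, 0.002, 0.001]
ft_force: [0.8, -4.7, 15.8]
width: 0.0519
grip_force: 55.0
```

```bash
cat >> h.py <<'E'
def st():
    s=read_state();R=Ro.from_quat(s["eef_rot"]).as_matrix()
    print(s["time"],s["ee_pos"].round(4),"tool-x yaw",np.rad2deg(np.arctan2(R[1,0],R[0,0])).round(2),"tq",s["torque"].round(2),"F",s["ft_force"].round(1),"q",s["joint_positions"].round(2),"w",round(s["width"],4))
E
python3 -c "from h import *;st()"
```

```text
5.95 [0.5099 0.1772 0.1601] tool-x yaw 40.85 tq [-1.05 -0.33  0.01] F [ 0.8 -4.7 15.8] q [ 0.27  0.28 -0.79  1.74  0.21  1.21 -1.44] w 0.0519
```

Emit:
{"api": "carry_out", "payload": {"deltas": [{"hand":40,"dp":[0,0,0],"spin":-0.025},{"hand":40,"dp":[0,0,0],"spin":-0.05},{"hand":40,"dp":[0,0,0],"spin":-0.075},{"hand":40,"dp":[0,0,0],"spin":-0.1},{"hand":40,"dp":[0,0,0],"spin":-0.125},{"hand":40,"dp":[0,0,0],"spin":-0.15},{"hand":40,"dp":[0,0,0],"spin":-0.175},{"hand":40,"dp":[0,0,0],"spin":-0.2},{"hand":40,"dp":[0,0,0],"spin":-0.225},{"hand":40,"dp":[0,0,0],"spin":-0.25},{"hand":40,"dp":[0,0,0],"spin":-0.25}]}}

```text
time: 7.05
ee_pos: [0.5115, 0.1761, 0.1602]
eef_rot: [0.733, 0.681, 0.002, 0.003]
ft_force: [7.2, -7.6, 12.3]
width: 0.0525
grip_force: 55.0
```

```bash
python3 -c "from h import *;st()"
```

```text
7.05 [0.5115 0.1761 0.1602] tool-x yaw 85.79 tq [-1.63 -1.84 -0.01] F [ 7.2 -7.6 12.3] q [ 0.36  0.31 -0.91  1.73  0.27  1.22 -0.69] w 0.0525
```

Emit:
{"api": "carry_out", "payload": {"deltas": [{"hand":40,"dp":[-0.004,0.008,0.003],"spin":-0.02},{"hand":40,"dp":[-0.004,0.008,0.003],"spin":-0.04},{"hand":40,"dp":[-0.004,0.008,0.003],"spin":-0.06},{"hand":40,"dp":[-0.004,0.008,0.003],"spin":-0.08},{"hand":40,"dp":[-0.004,0.008,0.003],"spin":-0.1},{"hand":40,"dp":[-0.004,0.008,0.003],"spin":-0.1}]}}

```text
time: 7.65
ee_pos: [0.5131, 0.1762, 0.1601]
eef_rot: [0.617, 0.787, 0.002, 0.003]
ft_force: [4.4, -4.6, 18.7]
width: 0.0521
grip_force: 55.0
```

```bash
python3 -c "from h import *;st()"
```

```text
7.65 [0.5131 0.1762 0.1601] tool-x yaw 103.81 tq [-0.99 -1.11 -0.04] F [ 4.4 -4.6 18.7] q [ 0.4   0.33 -0.96  1.73  0.29  1.22 -0.39] w 0.0521
```

Emit:
{"api": "carry_out", "payload": {"deltas": [{"hand":40,"dp":[0,0,0],"spin":-0.02},{"hand":40,"dp":[0,0,0],"spin":-0.04},{"hand":40,"dp":[0,0,0],"spin":-0.06},{"hand":40,"dp":[0,0,0],"spin":-0.08},{"hand":40,"dp":[0,0,0],"spin":-0.1},{"hand":40,"dp":[0,0,0],"spin":-0.1}]}}

```text
time: 8.25
ee_pos: [0.5137, 0.1766, 0.1602]
eef_rot: [0.486, 0.874, 0.003, 0.003]
ft_force: [8.1, -2.5, 17.3]
width: 0.0523
grip_force: 55.0
```

```bash
python3 -c "from h import *;st()"
```

```text
8.25 [0.5137 0.1766 0.1602] tool-x yaw 121.81 tq [-0.65 -1.79 -0.04] F [ 8.1 -2.5 17.3] q [ 0.44  0.35 -1.02  1.73  0.32  1.23 -0.1 ] w 0.0523
```

Emit:
{"api": "carry_out", "payload": {"deltas": [{"hand":40,"dp":[-0.003,0.005,0],"spin":-0.02},{"hand":40,"dp":[-0.003,0.005,0],"spin":-0.04},{"hand":40,"dp":[-0.003,0.005,0],"spin":-0.06},{"hand":40,"dp":[-0.003,0.005,0],"spin":-0.08},{"hand":40,"dp":[-0.003,0.005,0],"spin":-0.08}]}}

```text
time: 8.75
ee_pos: [0.5148, 0.1768, 0.1602]
eef_rot: [0.373, 0.928, 0.002, 0.003]
ft_force: [7.0, -2.2, 17.5]
width: 0.0521
grip_force: 55.0
```

```bash
python3 -c "from h import *;st()"
```

```text
8.75 [0.5148 0.1768 0.1602] tool-x yaw 136.21 tq [-0.63 -1.48 -0.16] F [ 7.  -2.2 17.5] q [ 0.47  0.38 -1.06  1.72  0.35  1.24  0.13] w 0.0521
```

Emit:
{"api": "carry_out", "payload": {"deltas": [{"hand":40,"dp":[0,0,0],"spin":-0.015},{"hand":40,"dp":[0,0,0],"spin":-0.03},{"hand":40,"dp":[0,0,0],"spin":-0.045},{"hand":40,"dp":[0,0,0],"spin":-0.045}]}}

```text
time: 9.15
ee_pos: [0.5153, 0.1766, 0.1602]
eef_rot: [0.308, 0.951, 0.002, 0.004]
ft_force: [9.1, -0.9, 14.9]
width: 0.0519
grip_force: 55.0
```

```bash
python3 - <<'E'
from h import *
st()
a=camera("top")[170:260,190:310,::-1];b=camera("side")[190:300,240:390,::-1]
cv2.imwrite("pics/s2.png",np.hstack([cv2.resize(a,(400,300),interpolation=2),cv2.resize(b,(400,300),interpolation=2)]))
E
```

```text
9.15 [0.5153 0.1766 0.1602] tool-x yaw 144.15 tq [-0.41 -2.   -1.2 ] F [ 9.1 -0.9 14.9] q [ 0.49  0.39 -1.09  1.72  0.36  1.24  0.26] w 0.0519
```

View pics/s2.png

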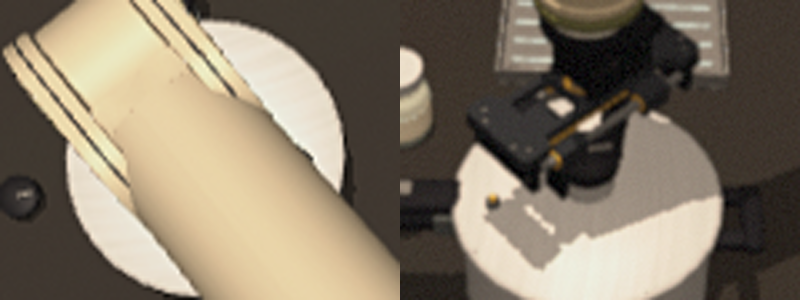

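The wrist torque jumped to −1.2 N·m at about 121° turned, so that is the end stop. I'll back the twist off a little and ease up.

Emit:
{"api": "carry_out", "payload": {"deltas": [{"hand":40,"dp":[0,0,0],"spin":0.008},{"hand":40,"dp":[0,0,-0.01],"spin":0.01},{"hand":40,"dp":[0,0,-0.02],"spin":0.01},{"hand":40,"dp":[0,0,-0.03],"spin":0.01},{"hand":40,"dp":[0,0,-0.04],"spin":0.01},{"hand":40,"dp":[0,0,-0.05],"spin":0.01},{"hand":40,"dp":[0,0,-0.06],"spin":0.01},{"hand":40,"dp":[0,0,-0.06],"spin":0.01}]}}

```text
time: 10.05
ee_pos: [0.5128, 0.1762, 0.1711]
eef_rot: [0.322, 0.947, 0.001, 0.001]
ft_force: [12.5, 2.1, -15.3]
width: 0.0522
grip_force: 55.0
```

```bash
python3 -c "from h import *;st()"
```

```text
10.05 [0.5128 0.1762 0.1711] tool-x yaw 142.37 tq [ 0.77 -3.08 -0.75] F [ 12.5   2.1 -15.3] q [ 0.49  0.37 -1.09  1.71  0.35  1.27  0.24] w 0.0522
```

Emit:
{"api": "carry_out", "payload": {"deltas": [{"hand":40,"dp":[-0.005,0.004,0],"spin":0.01},{"hand":40,"dp":[-0.01,0.008,0],"spin":0.015},{"hand":40,"dp":[-0.01,0.008,0],"spin":0.015}]}}

```text
time: 10.35
ee_pos: [0.5139, 0.1759, 0.1718]
eef_rot: [0.344, 0.939, -0.001, -0.001]
ft_force: [-2.4, -4.9, -1.3]
width: 0.0522
grip_force: 55.0
```

```bash
python3 -c "from h import *;st()"
```

```text
10.35 [0.5139 0.1759 0.1718] tool-x yaw 139.77 tq [-1.    0.28 -0.1 ] F [-2.4 -4.9 -1.3] q [ 0.48  0.38 -1.08  1.7   0.34  1.27  0.2 ] w 0.0522
```

Emit:
{"api": "carry_out", "payload": {"deltas": [{"hand":40,"dp":[0,0,-0.008],"spin":0},{"hand":40,"dp":[0,0,-0.016],"spin":0},{"hand":40,"dp":[0,0,-0.024],"spin":0},{"hand":40,"dp":[0,0,-0.024],"spin":0}]}}

```text
time: 10.75
ee_pos: [0.5148, 0.1776, 0.1792]
eef_rot: [0.343, 0.939, 0.001, 0.0]
ft_force: [0.0, 0.8, -0.3]
width: 0.0522
grip_force: 55.0
```

```bash
python3 -c "from h import *;st()"
```

```text
10.75 [0.5148 0.1776 0.1792] tool-x yaw 139.85 tq [ 0.08 -0.13  0.07] F [ 0.   0.8 -0.3] q [ 0.49  0.37 -1.08  1.69  0.34  1.28  0.2 ] w 0.0522
```

Emit:
{"api": "carry_out", "payload": {"deltas": [{"hand":40,"dp":[0,0,-0.03],"spin":0},{"hand":40,"dp":[0,0,-0.06],"spin":0},{"hand":40,"dp":[0,0,-0.15],"spin":0},{"hand":40,"dp":[0,0,-0.28],"spin":0},{"hand":40,"dp":[0,0,-0.4],"spin":0},{"hand":40,"dp":[0,0,-0.4],"spin":0},{"hand":40,"dp":[0,0,-0.4],"spin":0}]}}

```text
time: 11.45
ee_pos: [0.5147, 0.1769, 0.279]
eef_rot: [0.344, 0.939, 0.0, 0.001]
ft_force: [0.1, 0.6, -1.2]
width: 0.052
grip_force: 55.0
```

```bash
python3 - <<'E'
from h import *
st();dp((.55,.1,.29),(.553,-.05,.25),(.553,-.178,.2))
b=camera("side")[140:320,210:410,::-1]
cv2.imwrite("pics/s3.png",cv2.resize(b,None,fx=3.3,fy=3.3,interpolation=2))
E
```

```text
11.45 [0.5147 0.1769 0.279 ] tool-x yaw 139.81 tq [ 0.06 -0.13 -0.  ] F [ 0.1  0.6 -1.2] q [ 0.52  0.29 -1.12  1.55  0.27  1.47  0.26] w 0.052
(0.55, 0.1, 0.29) [-0.307 -0.144 -0.044]
(0.553, -0.05, 0.25) [-0.703 -0.595  0.116]
(0.553, -0.178, 0.2) [-1.033 -0.986  0.316]
```

View pics/s3.png

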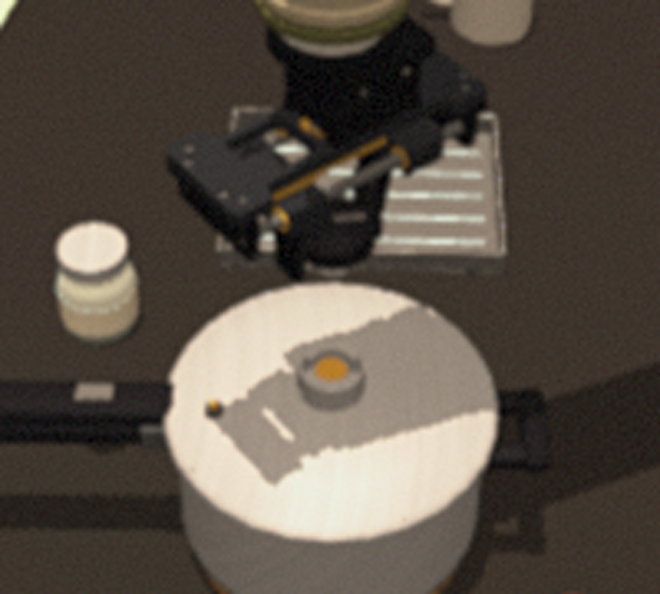

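The valve is out. The empty turret, with its slot notches and orange gasket, sits at about (332,378) in the crop, and the valve is held in the gripper with its foot at about (335,262). I'll carry it over the tray and turn the lugs across the ribs.

Emit:
{"api": "carry_out", "payload": {"deltas": [{"hand":40,"dp":[-0.08,-0.08,0],"spin":0.03},{"hand":40,"dp":[-0.18,-0.17,0],"spin":0.07},{"hand":40,"dp":[-0.29,-0.28,0],"spin":0.11},{"hand":40,"dp":[-0.4,-0.39,0],"spin":0.15},{"hand":40,"dp":[-0.51,-0.5,0],"spin":0.19},{"hand":40,"dp":[-0.62,-0.6,0],"spin":0.23},{"hand":40,"dp":[-0.73,-0.71,0.05],"spin":0.27},{"hand":40,"dp":[-0.84,-0.82,0.1],"spin":0.31},{"hand":40,"dp":[-0.92,-0.9,0.2],"spin":0.35},{"hand":40,"dp":[-0.98,-0.954,0.3],"spin":0.39},{"hand":40,"dp":[-0.981,-0.954,0.4],"spin":0.43},{"hand":40,"dp":[-0.981,-0.954,0.48],"spin":0.47},{"hand":40,"dp":[-0.981,-0.954,0.516],"spin":0.51},{"hand":40,"dp":[-0.981,-0.954,0.516],"spin":0.55},{"hand":40,"dp":[-0.981,-0.954,0.516],"spin":0.569},{"hand":40,"dp":[-0.981,-0.954,0.516],"spin":0.569},{"hand":40,"dp":[-0.981,-0.954,0.516],"spin":0.569}]}}

```text
time: 13.2
ee_pos: [0.5473, -0.1637, 0.1486]
eef_rot: [0.947, 0.321, -0.0, -0.0]
ft_force: [0.1, 0.8, -0.3]
width: 0.0521
grip_force: 55.0
```

```bash
python3 - <<'E'
from h import *
st();dp((.5483,-.1637,.05))
T=camera("top");cv2.imwrite("pics/t4raw.png",T[:,:,::-1])
print("seat side est",plane("side",310.3,252.1,.172))
b=camera("side")[120:260,260:400,::-1]
cv2.imwrite("pics/s4.png",np.hstack([cv2.resize(b,(560,560),interpolation=2),cv2.resize(T[180:250,220:250+20,::-1],(240,336),interpolation=2) if 0 else cv2.resize(np.ascontiguousarray(T[190:240,224:274,::-1]),(240,560),interpolation=2)]))
E
```

```text
13.2 [ 0.5473 -0.1637  0.1486] tool-x yaw 37.5 tq [-0.02  0.03  0.03] F [ 0.1  0.8 -0.3] q [ 0.77  0.34 -0.67  1.67  0.23  1.21 -0.87] w 0.0521
(0.5483, -0.1637, 0.05) [0.003 0.003 0.394]
seat side est [0.50843372 0.1826312  0.172     ]
```

View pics/s4.png

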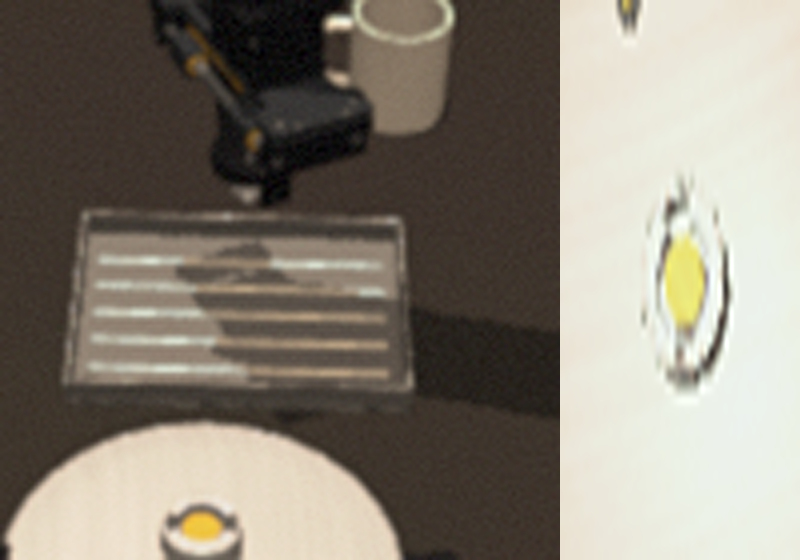

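```bash
python3 - <<'E'
from h import *
T=cv2.imread("pics/t4raw.png");hsv=cv2.cvtColor(T,40)
m=((hsv[...,1]>90)&(hsv[...,2]>120)).astype(np.uint8)
c,s=blob(T,m,(238,203,262,226));print("gasket",c,s,plane("top",*c,.158))
cv2.imwrite("pics/t5.png",cv2.resize(T[202:226,238:262],(560,560),interpolation=2))
E
```

```text
gasket [249.51020408 214.71428571] [246 211   8   8  49] [0.51036335 0.17873979 0.158     ]
```

View pics/t5.png

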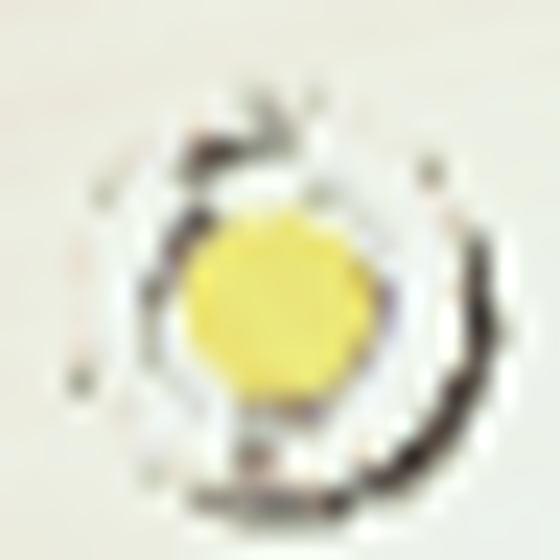

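The enlarged top view shows the slot running from about (240,140) through the gasket centre (275,310). That puts the slot yaw at about 10°, so I'll adjust the lug angle slightly and descend.

Emit:
{"api": "carry_out", "payload": {"deltas": [{"hand":40,"dp":[0.013,0.004,0.1],"spin":-0.03},{"hand":40,"dp":[0.013,0.004,0.22],"spin":-0.045},{"hand":40,"dp":[0.013,0.004,0.34],"spin":-0.045},{"hand":40,"dp":[0.013,0.004,0.43],"spin":-0.045},{"hand":40,"dp":[0.013,0.004,0.474],"spin":-0.045},{"hand":40,"dp":[0.013,0.004,0.474],"spin":-0.045},{"hand":40,"dp":[0.013,0.004,0.474],"spin":-0.045}]}}

```text
time: 14.0
ee_pos: [0.5516, -0.1628, 0.0318]
eef_rot: [0.922, 0.387, 0.0, 0.0]
ft_force: [0.5, -0.7, -0.5]
width: 0.052
grip_force: 55.0
```

```bash
python3 - <<'E'
from h import *
st()
b=camera("side")[165:225,270:370,::-1]
cv2.imwrite("pics/s6.png",cv2.resize(b,(800,480),interpolation=2))
E
```

```text
14.0 [ 0.5516 -0.1628  0.0318] tool-x yaw 45.49 tq [-0.01 -0.02  0.  ] F [ 0.5 -0.7 -0.5] q [ 0.73  0.49 -0.64  1.76  0.34  1.   -0.82] w 0.052
```

View pics/s6.png

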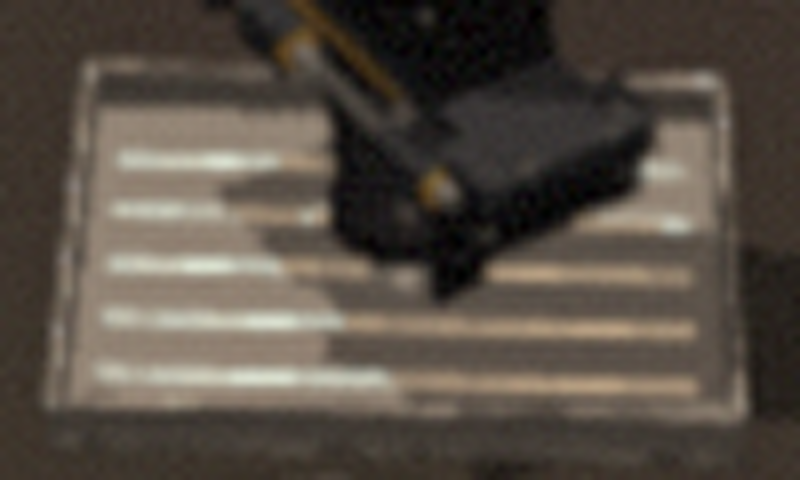

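The foot is at about (400,285), hovering above the ribs. It should come down between the middle rib (row ~270) and the next one (row ~325). I'll lower it slowly.

Emit:
{"api": "carry_out", "payload": {"deltas": [{"hand":40,"dp":[0,0,0.01],"spin":0},{"hand":40,"dp":[0,0,0.02],"spin":0},{"hand":40,"dp":[0,0,0.03],"spin":0},{"hand":40,"dp":[0,0,0.036],"spin":0},{"hand":40,"dp":[0,0,0.042],"spin":0},{"hand":40,"dp":[0,0,0.048],"spin":0},{"hand":40,"dp":[0,0,0.048],"spin":0}], "force": 30}}

```text
time: 14.75
ee_pos: [0.5508, -0.1627, 0.0185]
eef_rot: [0.922, 0.386, -0.0, -0.0]
ft_force: [-0.1, 0.0, -1.2]
width: 0.0531
grip_force: 30.0
```

Emit:
{"api": "carry_out", "payload": {"deltas": [{"hand":40,"dp":[0,0,0.003],"spin":0},{"hand":40,"dp":[0,0,0.006],"spin":0},{"hand":40,"dp":[0,0,0.006],"spin":0}]}}

```text
time: 15.05
ee_pos: [0.5509, -0.1628, 0.0172]
eef_rot: [0.922, 0.387, -0.0, 0.0]
ft_force: [0.9, -0.2, -2.2]
width: 0.0526
grip_force: 30.0
```

Emit:
{"api": "carry_out", "payload": {"deltas": [{"hand":40,"dp":[0,0,0.004],"spin":0},{"hand":40,"dp":[0,0,0.006],"spin":0},{"hand":40,"dp":[0,0,0.006],"spin":0}]}}

```text
time: 15.35
ee_pos: [0.5509, -0.1628, 0.0157]
eef_rot: [0.922, 0.386, -0.0, -0.0]
ft_force: [0.0, 0.5, -1.0]
width: 0.0527
grip_force: 30.0
```

Emit:
{"api": "carry_out", "payload": {"deltas": [{"hand":40,"dp":[0,0,0.003],"spin":0},{"hand":40,"dp":[0,0,0.005],"spin":0},{"hand":40,"dp":[0,0,0.005],"spin":0}]}}

```text
time: 15.65
ee_pos: [0.5509, -0.1628, 0.0145]
eef_rot: [0.922, 0.386, -0.0, 0.0]
ft_force: [-0.3, 0.1, -0.3]
width: 0.0526
grip_force: 30.0
```

Emit:
{"api": "carry_out", "payload": {"deltas": [{"hand":40,"dp":[0,0,0.002],"spin":0},{"hand":40,"dp":[0,0,0.004],"spin":0},{"hand":40,"dp":[0,0,0.004],"spin":0}]}}

```text
time: 15.95
ee_pos: [0.5509, -0.1628, 0.0135]
eef_rot: [0.922, 0.386, -0.0, -0.0]
ft_force: [-0.2, 0.2, -0.9]
width: 0.0523
grip_force: 30.0
```

Emit:
{"api": "carry_out", "payload": {"deltas": [{"hand":40,"dp":[0,0,0.002],"spin":0},{"hand":40,"dp":[0,0,0.004],"spin":0},{"hand":40,"dp":[0,0,0.004],"spin":0}]}}

```text
time: 16.25
ee_pos: [0.5509, -0.1628, 0.0125]
eef_rot: [0.922, 0.386, -0.0, -0.0]
ft_force: [0.3, 0.4, -1.0]
width: 0.0527
grip_force: 30.0
```

Emit:
{"api": "carry_out", "payload": {"deltas": [{"hand":40,"dp":[0,0,0.002],"spin":0},{"hand":40,"dp":[0,0,0.004],"spin":0},{"hand":40,"dp":[0,0,0.004],"spin":0}]}}

```text
time: 16.55
ee_pos: [0.551, -0.1628, 0.0115]
eef_rot: [0.922, 0.387, -0.0, 0.0]
ft_force: [0.3, -0.7, -0.2]
width: 0.0526
grip_force: 30.0
```

Emit:
{"api": "carry_out", "payload": {"deltas": [{"hand":40,"dp":[0,0,0.002],"spin":0},{"hand":40,"dp":[0,0,0.004],"spin":0},{"hand":40,"dp":[0,0,0.004],"spin":0}]}}

```text
time: 16.85
ee_pos: [0.5511, -0.1628, 0.0111]
eef_rot: [0.922, 0.386, -0.0, 0.0]
ft_force: [-2.8, 0.2, 5.8]
width: 0.0531
grip_force: 30.0
```

Contact is firm (5.8 N). I'll ease back slightly, release gradually and then rise.

Emit:
{"api": "carry_out", "payload": {"deltas": [{"hand":40,"dp":[0,0,-0.003],"spin":0},{"hand":40,"dp":[0,0,-0.003],"spin":0}], "force": 8}}

```text
time: 17.05
ee_pos: [0.551, -0.1628, 0.0113]
eef_rot: [0.922, 0.386, 0.0, 0.0]
ft_force: [0.3, 0.2, -0.9]
width: 0.0536
grip_force: 8.0
```

Emit:
{"api": "carry_out", "payload": {"deltas": [{"hand":54,"dp":[0,0,0],"spin":0},{"hand":55,"dp":[0,0,0],"spin":0},{"hand":56,"dp":[0,0,0],"spin":0},{"hand":58,"dp":[0,0,0],"spin":0},{"hand":61,"dp":[0,0,0],"spin":0},{"hand":65,"dp":[0,0,0],"spin":0},{"hand":70,"dp":[0,0,0],"spin":0},{"hand":76,"dp":[0,0,0],"spin":0},{"hand":76,"dp":[0,0,0],"spin":0},{"hand":76,"dp":[0,0,0],"spin":0}]}}

```text
time: 18.05
ee_pos: [0.551, -0.1628, 0.0113]
eef_rot: [0.922, 0.387, 0.0, 0.0]
ft_force: [1.1, -0.3, 0.1]
width: 0.0757
grip_force: 0.0
```

```bash
python3 - <<'E'
from h import *
st()
b=camera("side")[165:225,270:370,::-1]
cv2.imwrite("pics/s7.png",cv2.resize(b,(800,480),interpolation=2))
E
```

```text
18.05 [ 0.551  -0.1628  0.0113] tool-x yaw 45.47 tq [-0.01 -0.08  0.02] F [ 1.1 -0.3  0.1] q [ 0.72  0.52 -0.63  1.78  0.36  0.97 -0.83] w 0.0757
```

View pics/s7.png

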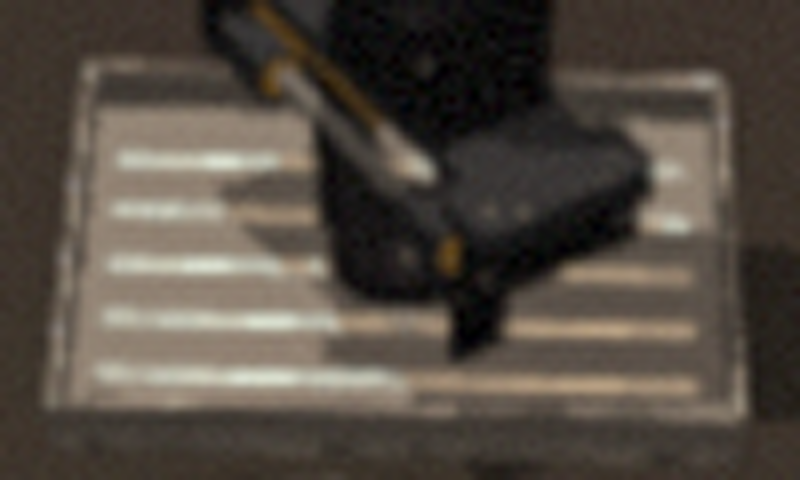

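The fingers are open. The foot shows at about (400,325) on the rib line, and the finger tip at (475,350) is clear of it. I'll raise the tool straight up.

Emit:
{"api": "carry_out", "payload": {"deltas": [{"hand":80,"dp":[0,0,-0.02],"spin":0},{"hand":85,"dp":[0,0,-0.06],"spin":0},{"hand":87,"dp":[0,0,-0.12],"spin":0},{"hand":87,"dp":[0,0,-0.2],"spin":0},{"hand":87,"dp":[0,0,-0.35],"spin":0},{"hand":87,"dp":[0,0,-0.5],"spin":0},{"hand":87,"dp":[0,0,-0.7],"spin":0},{"hand":87,"dp":[0,0,-0.9],"spin":0},{"hand":87,"dp":[-0.2,0,-1],"spin":0},{"hand":87,"dp":[-0.4,0,-1],"spin":0},{"hand":87,"dp":[-0.6,0,-1],"spin":0},{"hand":87,"dp":[-0.6,0,-1],"spin":0},{"hand":87,"dp":[-0.6,0,-1],"spin":0}]}}

```text
time: 19.4
ee_pos: [0.4448, -0.2709, 0.2627]
eef_rot: [0.923, 0.385, 0.0, 0.001]
ft_force: [0.3, -0.2, -0.1]
width: 0.0867
grip_force: 0.0
```

```bash
python3 - <<'E'
from h import *
st()
T=camera("top");S=camera("side")
a=S[90:270,200:400,::-1]
cv2.imwrite("pics/fin.png",np.hstack([cv2.resize(np.ascontiguousarray(a),(500,450),interpolation=2),cv2.resize(np.ascontiguousarray(T[140:290,300:400,::-1]),(300,450),interpolation=2)]))
E
```

```text
19.4 [ 0.4448 -0.2709  0.2627] tool-x yaw 45.29 tq [-0.01 -0.04 -0.04] F [ 0.3 -0.2 -0.1] q [ 1.05  0.13 -0.64  1.65  0.08  1.39 -0.38] w 0.0867
```

View pics/fin.png

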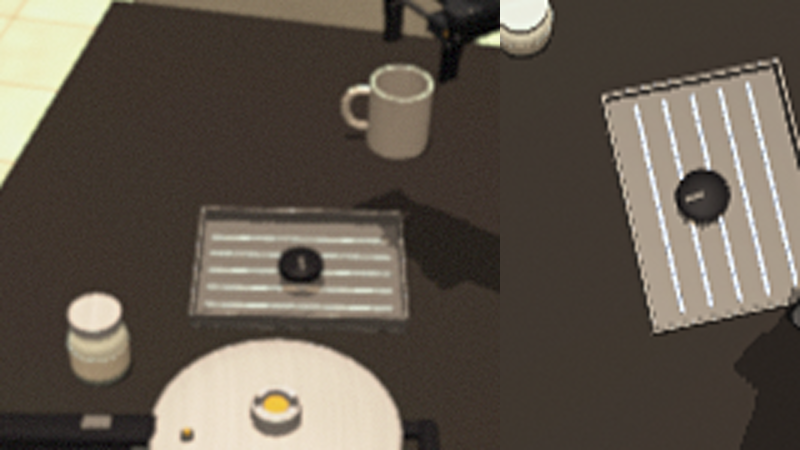

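The valve stands upright in the tray, at (300,265) in the side view and (702,195) in the top view. Its pointer lies across the ribs, the jar and mug are where they were, and the gripper is clear. I'll hand it in.

```bash
python3 - <<'E'
from h import *
print(close_job())
E
```

```text
the job is handed in; nothing more can be done
None
```

I pressed the valve down, turned it anticlockwise about 121° to its end stop, lifted it out and set it upright in the draining tray; the job was handed in at about 19.5 s, with the jar and mug seen in place and the soap bottle not in the last picture.

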